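# Set the bench prop to its red mark and lock the cam lever one-handed

### The job

The prop stand that carries the far end of long parts beside the vice has gone slack and its round leg has dropped into the tube. Take the leg from above, raise it until the whole red ring just shows above the collar, and hold it there while you swing the orange cam lever clockwise (seen from above) until it is fully closed, for instance with the side of a finger by turning the wrist with the leg in the grip. Do not let go of the leg again: finish still holding it with the ring at the collar, and leave the other things on the bench as they are.

Things in the scene. Friction and masses are not known exactly. Their poses are not given: they have to be found in the camera images.
- stand: Grey prop stand that stays where it stands: round cast base 125 mm across and 13 mm thick, dark upright tube 39 mm across, and on top a grey collar 59 mm across whose flat top (the rim) is 114 mm above the bench. Its bore for the leg is 30 mm wide. Origin: centre of the base's underside, z up along the tube.
- rim (a point): Centre of the collar's flat top, on the axis of the bore, 114 mm above the bench. Its axes are the stand's axes.
- leg: Round aluminium leg, 28 mm across, 148 mm long, about 0.45 kg, black rubber cap on its top 17 mm. Upright in the bore with 1 mm play all round; slides and turns freely and drops if let go before the lever is closed. At the start it rests on a hidden stop, 52 to 68 mm of it above the rim, its red ring 8 to 24 mm below the rim, out of sight. Origin: centre of the lower end, z along the leg.
- mark (a point): Centre of the red ring round the leg, on the leg's axis, 72.5 mm above its lower end and 75.5 mm below its top. The ring is 5 mm high, so its centre is 2.5 mm above the rim when the whole ring just shows. Thin black lines lie 10, 20, 30 and 40 mm above it.
- leg_top (a point): Centre of the leg's top face.
- cam (a joint): Angle of the cam lever (rad): 0 to 0.15 at the start (open), 1.05 at its stop (fully closed), clockwise seen from above. Takes 0.08 N m at first, more from about 0.4 on, where the cam presses the leg against the bore; past 0.9 it stays closed. Its upright axis lies 6 mm from the bore's axis towards -x of the stand.
- lever_top (a point): Middle of the upper edge of the lever's orange wing, an upright plate 8.5 mm thick beside the leg, pointing away from it: 15 to 44 mm from the leg's axis, 0 to 46 mm above the rim, so the side of a fingertip that holds the leg low can push it. Seen from the leg's axis it stands at -2.74 rad about the stand's z when the joint reads 0, at +2.69 rad when closed.
- lube_bottle: Bystander: small green oil bottle with a red spout, 42 mm across, 123 mm high, standing. Origin: centre of its underside.
- front_hub: Bystander: silver front hub lying on the bench, 94 x 64 x 45 mm.
- screwdriver_red: Bystander: screwdriver with a red handle, 205 mm long, lying on the bench.
Not all that is in view belongs to the job. Of the things shaped like the stand, the grey one is meant.

How it is judged (in metres and radians):
On the way, in this order (a step that is already met when the one before it is completed fails the run):
1. the leg is held in the fingers with the red ring just above the collar (centre 2 mm below to 7 mm above the rim) while the lever is still open (z of mark in the frame of rim between -0.002 and 0.007 m and contact force between the fingers and leg above 2 N and value of joint cam below 0.35 rad), for 0.2 s.
2. the lever is fully closed while the leg is still held with its ring there (z of mark in the frame of rim between -0.002 and 0.007 m and contact force between the fingers and leg above 2 N and value of joint cam above 0.92 rad), for 0.2 s.
At the end, for the whole second after the job is handed in: The red ring's centre is 2 mm below to 7 mm above the collar's rim, the leg upright in the bore and still, the lever closed (over 0.92 rad) with its cam pressing on the leg, and the fingers still grip the leg with more than 2 N (all of step 2 and horizontal distance between mark and rim below 0.004 m and angle between leg's own z axis and vertical below 0.06 rad and contact force between cam and leg above 4 N and linear speed of leg below 0.03 m/s); the arm keeps its last pose, push and grip.
It fails at once if the lever is more than half closed while the fingers do not hold the leg (value of joint cam above 0.55 rad and contact force between the fingers and leg below 0.3 N).
It fails at once if the leg is pulled out of the stand (z of mark in the frame of rim above 0.05 m).
It fails at once if a bystander is knocked away or over (distance of any of lube_bottle, front_hub from where it was at the start of the episode above 0.02 m or distance of screwdriver_red from where it was at the start of the episode above 0.03 m or angle between lube_bottle's own z axis and vertical above 0.5 rad).
It also fails if it takes over 42 s, if anything falls off the work surface, if the arm or the gripper's body presses on something with over 40 N, if the wrist force passes 120 N, or if a joint passes its speed limit or range.

### The arm

A 6-joint arm with a two-finger parallel gripper is mounted at the origin on a cart in front of the work surface, level with it; the furniture and walls round the work are solid. World frame = base frame: x ahead of the robot, y to its left, z up, the work surface at z = 0. Lengths are in m, angles in degrees, forces in N, time in s.
With the tool pointing down it reaches from about 0.275 to 0.75 m from the base axis. Payload 10.2 kg.
Tool frame: the origin (TCP) lies between the finger pads; the fingertips stand 14 mm ahead of it and the grasp point (between the pads) lies 5 mm behind it (nose_length is the distance from the TCP to the fingertips, in m); y points along the fingers, x is the direction in which the jaws open and shut, and the axes are right-handed (so a half turn about y gives the same grasp; the last joint's range is limited). The gripper opens to 88 mm and grips with 3 to 60 N. Pads are 18 mm wide; open, the fingers measure 123 mm over their backs; the gripper's body (75 mm by 187 mm) begins 45 mm behind the grasp point.
Start: joints at [54.523, 17.928, 85.812, -0, 76.261, -12.8], TCP at [0.202, 0.484, 0.253] pointing down, gripper open.
Joint ranges: [-168.41, 168.41], [-55.51, 124.54], [10.69, 146.95], [-70.63, 250.63], [1, 178], [-165.06, 165.06]. Speed limits (degrees/s): [136.94, 136.94, 172.46, 180, 180, 180].

### API

Orientations are given as [roll, pitch, yaw] about the fixed x, y, z axes, in that order (R = Rz(yaw) Ry(pitch) Rx(roll)).
In Python, from cell import * gives the robot as it stands. Calls block until the motion is done:
- move_ptp(position, orientation): joint-space move of the TCP to a pose.
- movel(position, rotation=None, v=0.15): straight line of the TCP; rotation=None keeps the orientation; v is the mean speed in m/s.
- set_joints(angles): joint-space move.
- command_gripper(opening, strength=None): finger opening in m; strength is the grip in N (None keeps the last); returns when the fingers have stopped.
- dwell(seconds).
- solve_ik(position, orientation): joint angles nearest the present ones, or None.
- snapshot(name): name is "scene" or "side" or "wrist"; returns the picture (400x640x3 uint8, red, green, blue); there is no depth.
- camera_info(name): a dict with "mtx" (3x3 intrinsics, pixels), "xyz" and "attitude" of the camera in the world; the wrist camera has in their place "hand_eye" (4x4, takes a point from camera to tool coordinates, whose origin is the TCP and whose axes are the tool frame's). Camera axes: x right, y up, looking along -z (the intrinsics and any distortion apply to the point x, -y, -z); pixel columns grow to the right and rows downward; lengths in m; the calibration is good to about 2 mm. The wrist camera is an equidistant fisheye: a pixel r from the principal point sees the ray r / f radians off the axis. A picture is of the moment at which its call begins: read the wrist's pose just before it. camera_info takes no time and is no camera call.
A pose or a line that the arm cannot do raises PlanningError and nothing moves.
- job_done(): hands the job in, once; it reports no verdict.
Readings, each from a call of its own:
- current_clock(): time.
- current_joints(): joint angles.
- current_joint_vel(): joint speeds.
- current_tau(): joint torques, N m.
- current_position(): TCP position.
- current_eef_rot(): TCP orientation.
- current_wrist_force(): force on the tool from outside, world axes, zero at the start.
- current_wrist_torque(): the same for the moment, N m.
- current_grip_width(): finger opening in m.
Only numpy, scipy, OpenCV 4.12 (cv2) and the standard library are available. Lean on these libraries where they do the work, as an engineer would, in place of code of your own. Each camera call takes 0.05 s, during which the arm holds its last target.

## Working session

There is one attempt and no reset: what is moved stays moved. The work goes in short steps, each a Python script; the robot and the scene stay as the last script left them, time stands still between calls to the robot, and variables do not carry over. Pictures are saved under pics/ and viewed, and the job is handed in when it is done.

```bash
mkdir -p pics; ls; python3 - <<'E'
from cell import *
import cv2
for n in ["scene","side","wrist"]:
    print(n,camera_info(n)); cv2.imwrite(f"pics/{n}0.png",snapshot(n)[:,:,::-1])
print(current_position(),current_eef_rot(),current_clock(),current_grip_width())
E
```

```text
pics
scene {'mtx': array([[414.88627896,   0.        , 318.47645437],
       [  0.        , 414.88627896, 201.01363583],
       [  0.        ,   0.        ,   1.        ]]), 'xyz': array([ 0.06733403, -0.65830647,  0.80234645]), 'attitude': array([ 48.81063874,  -0.56688122, -31.91169013])}
side {'mtx': array([[369.17308991,   0.        , 316.22165935],
       [  0.        , 369.17308991, 197.98152501],
       [  0.        ,   0.        ,   1.        ]]), 'xyz': array([ 0.02135302, -0.68871398,  0.44543326]), 'attitude': array([ 70.25855579,  -1.28383321, -35.20750938])}
wrist {'mtx': array([[309.70691629,   0.        , 318.00882193],
       [  0.        , 309.70691629, 197.60069542],
       [  0.        ,   0.        ,   1.        ]]), 'hand_eye': array([[ 9.99999813e-01,  6.64210560e-05,  6.08268126e-04,
        -6.81152414e-04],
       [ 5.64614813e-04,  2.82959746e-01, -9.59131619e-01,
        -1.31859919e-01],
       [-2.35821929e-04,  9.59131783e-01,  2.82959656e-01,
         7.34664690e-02],
       [ 0.00000000e+00,  0.00000000e+00,  0.00000000e+00,
         1.00000000e+00]])}
[0.20234093 0.48426617 0.25230121] [-8.99903524e+01  5.36094469e-02  6.73217786e+01] 0.15 0.08800683553225006
```

View images.

View pics/scene0.png

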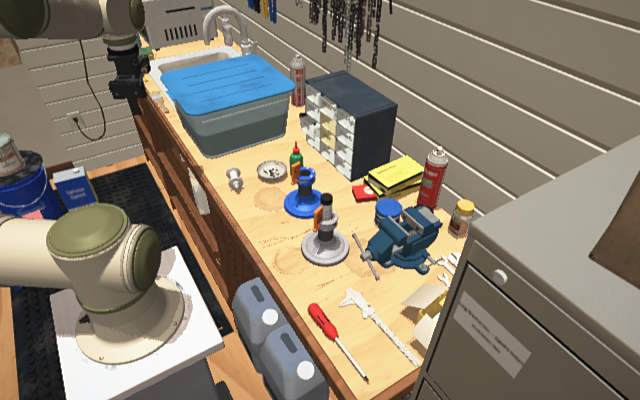

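View pics/side0.png

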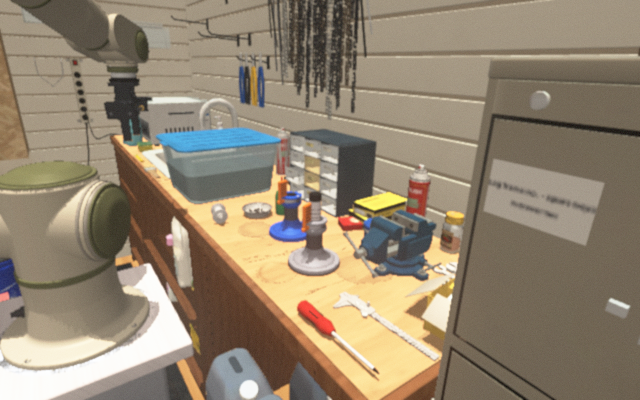

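View pics/wrist0.png

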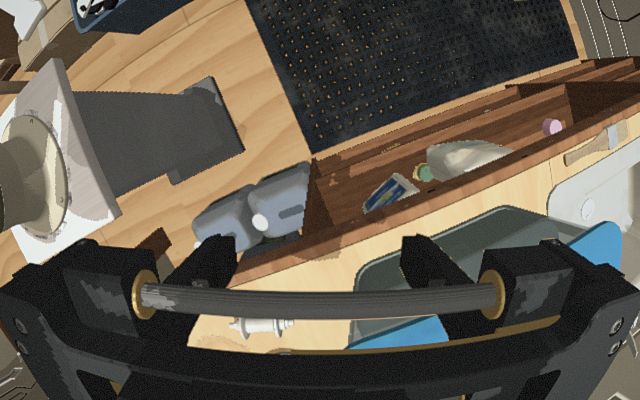

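```bash
cat > h.py <<'E'
import numpy as np, cv2
from scipy.spatial.transform import Rotation as Ro
def eul(a): return Ro.from_euler('xyz',a,degrees=True).as_matrix()
def ray(ci,u,v):
    K=ci['mtx']; d=np.array([(u-K[0,2])/K[0,0],-(v-K[1,2])/K[1,1],-1.0])
    R=eul(ci['attitude']); d=R@d
    return ci['xyz'],d/np.linalg.norm(d)
def onz(ci,u,v,z):
    o,d=ray(ci,u,v); return o+d*(z-o[2])/d[2]
def proj(ci,p):
    K=ci['mtx']; c=eul(ci['attitude']).T@(np.asarray(p,float)-ci['xyz'])
    return np.array([K[0,2]+K[0,0]*c[0]/-c[2],K[1,2]-K[1,1]*c[1]/-c[2]])
E
python3 - <<'E'
from cell import *
import cv2
a=cv2.imread('pics/scene0.png')[130:290,270:390]; cv2.imwrite('pics/c1.png',cv2.resize(a,None,fx=5,fy=5,interpolation=cv2.INTER_CUBIC)[200:])
a=cv2.imread('pics/side0.png')[180:280,250:370]; cv2.imwrite('pics/c2.png',cv2.resize(a,None,fx=6,fy=6,interpolation=cv2.INTER_CUBIC))
E
```

```text
(no output)
```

View pics/c1.png

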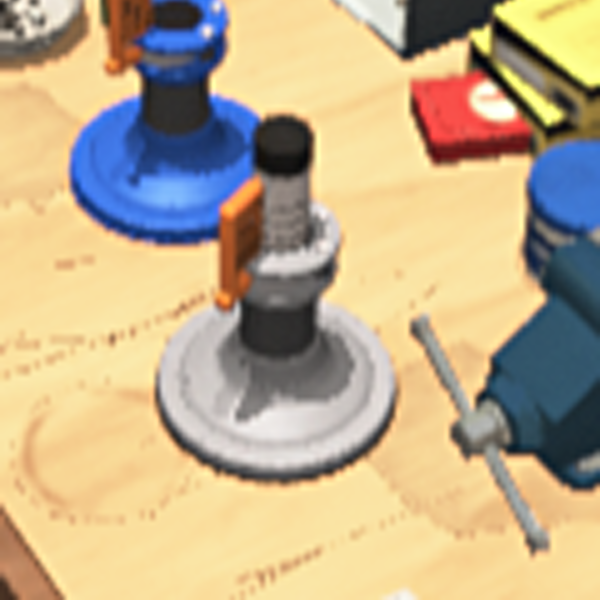

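View pics/c2.png

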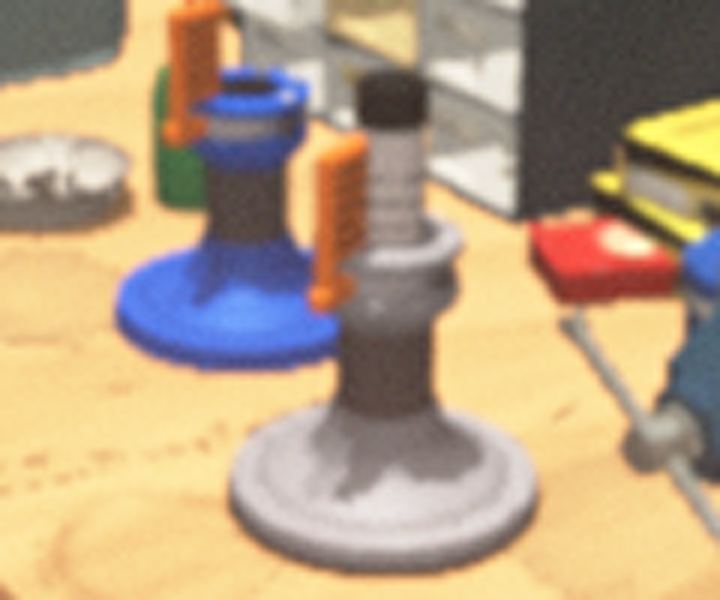

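```bash
cat >> h.py <<'E'
def overlay(ci,img,xy,htop,lev=None,scale=6,win=None,fn=None):
    u0,v0,u1,v1=win
    a=cv2.resize(img[v0:v1,u0:u1],None,fx=scale,fy=scale,interpolation=cv2.INTER_CUBIC)
    t=np.linspace(0,2*np.pi,61)
    for r,z,c in [(.0625,.0,(0,255,0)),(.0625,.013,(0,255,0)),(.0295,.114,(255,0,255)),(.014,htop,(0,255,255)),(.014,htop-.017,(0,255,255))]:
        P=np.array([proj(ci,[xy[0]+r*np.cos(q),xy[1]+r*np.sin(q),z]) for q in t])
        P=((P-[u0,v0]+.5)*scale).astype(int); cv2.polylines(a,[P],True,c,1)
    if lev is not None:
        d=np.array([np.cos(lev),np.sin(lev)])
        Q=[[*(np.array(xy)+d*r),z] for r,z in [(.015,.114),(.044,.114),(.044,.160),(.015,.160)]]
        P=((np.array([proj(ci,q) for q in Q])-[u0,v0]+.5)*scale).astype(int); cv2.polylines(a,[P],True,(255,0,0),1)
    cv2.imwrite(fn,a)
E
python3 - <<'E'
from cell import *
from h import *
s=camera_info('scene');d=camera_info('side')
# triangulate leg top
o1,d1=ray(s,326.6,196.4);o2,d2=ray(d,315.5,194.2)
A=np.stack([d1,-d2],1);t=np.linalg.lstsq(A,o2-o1,rcond=None)[0]
print(o1+d1*t[0],o2+d2*t[1])
for z in (.166,.174,.182): print(onz(s,326.6,196.4,z),onz(d,315.5,194.2,z))
# base fit: left/right edges at z=13mm top, lower edges
from scipy.optimize import least_squares
def base(ci,L,R,B):
    def f(p):
        q=np.array([proj(ci,[p[0]+.0625*np.cos(a),p[1]+.0625*np.sin(a),z]) for z in (0,.013) for a in np.linspace(0,6.283,180)])
        return [q[:,0].min()-L,q[:,0].max()-R,q[:,1].max()-B]
    return least_squares(f,[.55,-.1])
for a in [(s,270+157/5,270+397/5,170+475/5),(d,250+229/6,250+538/6,180+572/6)]:
    r=base(*a);print(r.x,r.fun)
E
```

```text
[ 0.47864781 -0.04556744  0.17146797] [ 0.47998485 -0.04656302  0.17137273]
[ 0.48221276 -0.04025669  0.166     ] [ 0.48897594 -0.03397419  0.166     ]
[ 0.476997   -0.04802666  0.174     ] [ 0.47558819 -0.05271898  0.174     ]
[ 0.47178124 -0.05579664  0.182     ] [ 0.46220044 -0.07146377  0.182     ]
[ 0.47877006 -0.04628807] [-0.14815658  0.14854165 -0.01621199]
[ 0.47885015 -0.04765518] [-0.30392971  0.30641983 -0.07144006]
```

```bash
python3 - <<'E'
from cell import *
from h import *
s=camera_info('scene');d=camera_info('side')
# outer upper edge middle at z=.160 thickness 8.5; lever top pixel guesses
p=onz(s,270+222/5,170+208/5,.160);q=onz(d,250+317/6,180+152/6,.160);print(p,q)
for pp in (p,q): v=pp[:2]-[.4788,-.0468];print(np.hypot(*v),np.degrees(np.arctan2(v[1],v[0])))
p=onz(s,270+256/5,170+184/5,.160);q=onz(d,250+357/6,180+134/6,.160);print(p,q)
for pp in (p,q): v=pp[:2]-[.4788,-.0468];print(np.hypot(*v),np.degrees(np.arctan2(v[1],v[0])))
A=cv2.imread('pics/scene0.png');B=cv2.imread('pics/side0.png')
overlay(s,A,(.4788,-.0468),.172,np.radians(165),6,(290,180,360,270),'pics/o1.png')
overlay(d,B,(.4788,-.0468),.172,np.radians(165),6,(280,185,350,280),'pics/o2.png')
a=np.hstack([cv2.imread('pics/o1.png'),cv2.imread('pics/o2.png')[:540]]);cv2.imwrite('pics/o.png',a[:,:]);print(a.shape)
E
```

```text
[ 0.43339021 -0.06488756  0.16      ] [ 0.4333745  -0.06562302  0.16      ]
0.04887953183392903 -158.28169524621885
0.04917094388790146 -157.49229295183326
[ 0.45539912 -0.05908562  0.16      ] [ 0.45611146 -0.05785058  0.16      ]
0.026429861452012492 -152.30022051364023
0.02523658211845091 -154.03133054189294
(540, 840, 3)
```

```bash
python3 -c "
import cv2;a=cv2.imread('pics/o.png');cv2.imwrite('pics/ov.png',cv2.resize(a,(800,514)))"
```

```text
(no output)
```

View pics/ov.png

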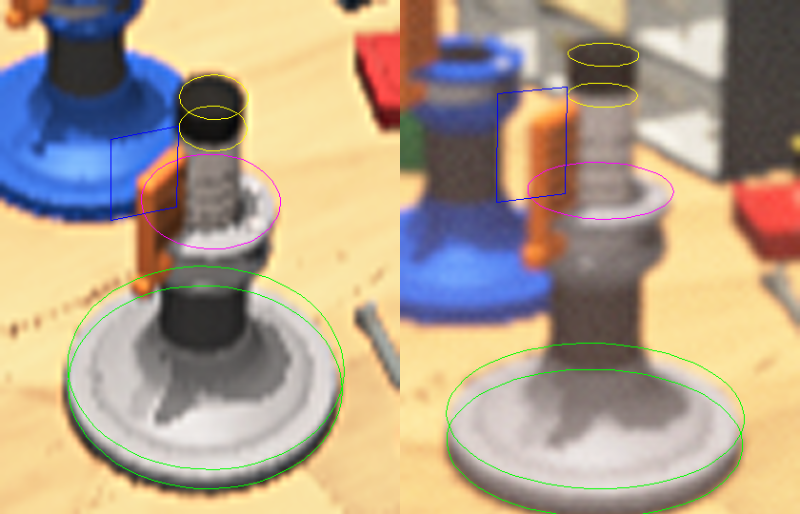

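```bash
python3 - <<'E'
from cell import *
from h import *
s=camera_info('scene');d=camera_info('side')
for n,u,v,z in [('blue base',303,204,.01),('blue lever',296,175,.13),('vice handle near/low',378,276,.05),('vice handle up',357,235,.1),('vice jaw left',368,248,.08),('vice top',390,212,.15),('cabinet front bot',350,178,0),('bottle',296,178,.05),('blue can',389,205,.06),('red can',428,205,0)]:
    p=onz(s,u,v,z);print(n,p.round(3),(p[:2]-[.4788,-.0468]).round(3))
p0=np.array([.4788,-.0468])
print(current_joints())
for yaw0 in (-115,65):
  for yaw in (yaw0,yaw0-40,yaw0-75):
    for z in (.22,.15,.136): print(yaw,z,solve_ik([*p0,z],[-90,0,yaw]))
E
python3 -c "
import cv2;a=cv2.imread('pics/scene0.png')[140:300,260:460];cv2.imwrite('pics/c3.png',cv2.resize(a,None,fx=3.7,fy=3.7,interpolation=cv2.INTER_CUBIC))"
```

```text
blue base [0.508 0.118 0.01 ] [0.029 0.165]
blue lever [0.484 0.11  0.13 ] [0.005 0.157]
vice handle near/low [ 0.507 -0.224  0.05 ] [ 0.028 -0.177]
vice handle up [ 0.511 -0.131  0.1  ] [ 0.032 -0.084]
vice jaw left [ 0.521 -0.164  0.08 ] [ 0.042 -0.117]
vice top [ 0.588 -0.148  0.15 ] [ 0.11  -0.101]
cabinet front bot [0.701 0.158 0.   ] [0.223 0.204]
bottle [0.526 0.189 0.05 ] [0.047 0.236]
blue can [ 0.676 -0.055  0.06 ] [ 0.197 -0.008]
red can [ 0.822 -0.065 -0.   ] [ 0.344 -0.018]
[ 5.45219422e+01  1.79522873e+01  8.58424066e+01 -2.54186192e-03
  7.62597208e+01 -1.27992270e+01]
-115 0.22 [-1.95722689e+01  1.40930130e+01  9.59889121e+01 -2.54444375e-14
  6.99180749e+01  9.54277311e+01]
-115 0.15 [-1.95722689e+01  1.88998778e+01  1.01124505e+02 -2.54444375e-14
  5.99756174e+01  9.54277311e+01]
-115 0.136 [-1.95722689e+01  2.00407657e+01  1.01965282e+02 -2.54444375e-14
  5.79939522e+01  9.54277311e+01]
-155 0.22 [-1.95722689e+01  1.40930130e+01  9.59889121e+01 -2.54444375e-14
  6.99180749e+01  1.35427731e+02]
-155 0.15 [-1.95722689e+01  1.88998778e+01  1.01124505e+02 -2.54444375e-
[... 296 characters left out ...]
7226895  18.89987783 101.12450477   0.          59.9756174
 -84.57226895]
65 0.136 [-19.57226895  20.04076566 101.96528211   0.          57.99395222
 -84.57226895]
25 0.22 [-19.57226895  14.09301298  95.98891207   0.          69.91807494
 -44.57226895]
25 0.15 [-19.57226895  18.89987783 101.12450477   0.          59.9756174
 -44.57226895]
25 0.136 [-19.57226895  20.04076566 101.96528211   0.          57.99395222
 -44.57226895]
-10 0.22 [-19.57226895  14.09301298  95.98891207   0.          69.91807494
  -9.57226895]
-10 0.15 [-19.57226895  18.89987783 101.12450477   0.          59.9756174
  -9.57226895]
-10 0.136 [-19.57226895  20.04076566 101.96528211   0.          57.99395222
  -9.57226895]
```

View pics/c3.png

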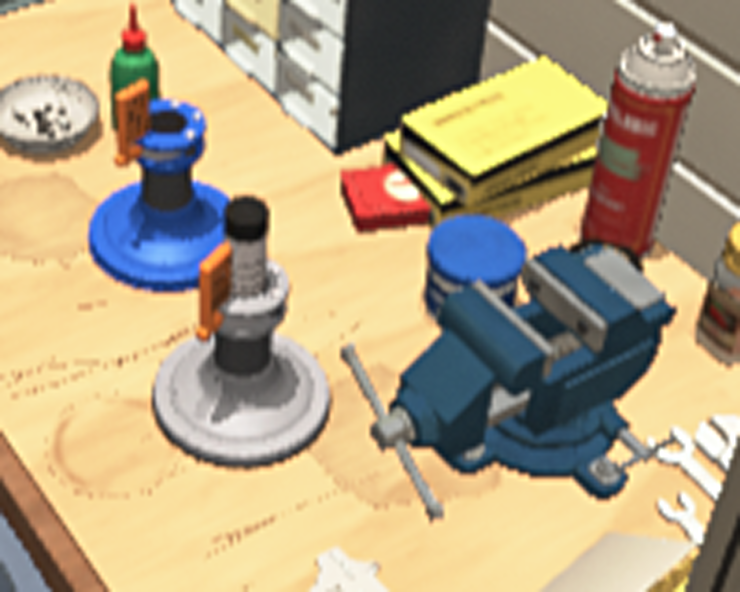

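```bash
python3 - <<'E'
from cell import *
from h import *
p=current_position();print(current_wrist_force())
movel([p[0],p[1],.38],v=.25)
move_ptp([.4788,-.0468,.29],[-90,0,65])
print(current_clock(),current_position(),current_eef_rot(),current_joints())
cv2.imwrite('pics/w1.png',snapshot('wrist')[:,:,::-1])
cv2.imwrite('pics/s1.png',snapshot('scene')[:,:,::-1])
E
```

```text
[-0.56376069  0.4043702   0.68395999]
2.975 [ 0.47890086 -0.04618668  0.29009445] [-9.00108076e+01 -1.01992900e-02  6.50543232e+01] [-1.95017606e+01  1.08195485e+01  8.93289537e+01  9.27337548e-03
  7.98397715e+01 -8.45577177e+01]
```

View pics/w1.png

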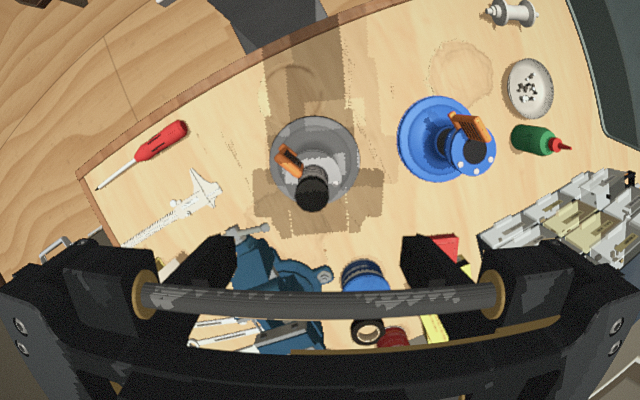

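View pics/s1.png

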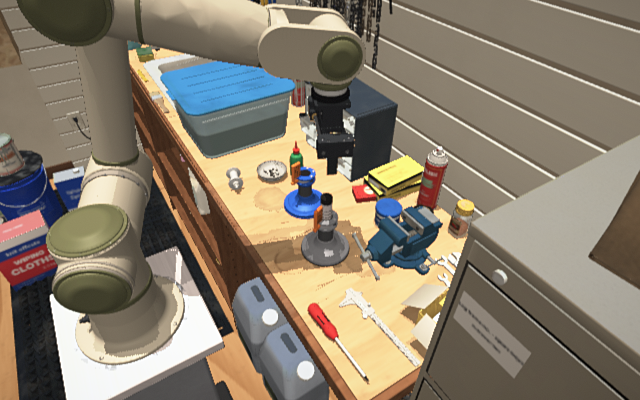

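```bash
cat >> h.py <<'E'
def wray(ci,pos,rot,u,v):
    K=ci['mtx'];x=np.array([u-K[0,2],v-K[1,2]])/K[0,0];th=np.hypot(*x)
    d=np.array([np.sin(th)*x[0]/th,-np.sin(th)*x[1]/th,-np.cos(th)])
    T=ci['hand_eye'];R=eul(rot)
    return pos+R@T[:3,3],R@T[:3,:3]@d
def wonz(ci,pos,rot,u,v,z):
    o,d=wray(ci,pos,rot,u,v);return o+d*(z-o[2])/d[2]
def wproj(ci,pos,rot,P):
    T=ci['hand_eye'];R=eul(rot);c=T[:3,:3].T@(R.T@(np.asarray(P)-pos)-T[:3,3])
    r=np.hypot(c[0],c[1]);th=np.arctan2(r,-c[2]);K=ci['mtx']
    return np.array([K[0,2]+K[0,0]*th*c[0]/r,K[1,2]-K[0,0]*th*c[1]/r])
E
python3 - <<'E'
from cell import *
from h import *
ci=camera_info('wrist');pos=current_position();rot=current_eef_rot()
img=cv2.imread('pics/w1.png');sc=7;u0,v0,u1,v1=262,110,368,215
a=cv2.resize(img[v0:v1,u0:u1],None,fx=5.6,fy=5.6,interpolation=cv2.INTER_CUBIC);sc=5.6
b=a.copy();t=np.linspace(0,6.283,60)
for xy,c in [((.4788,-.0468),(0,255,255))]:
  for r,z in [(.0625,0),(.0295,.114),(.014,.172)]:
    P=np.array([wproj(ci,pos,rot,[xy[0]+r*np.cos(q),xy[1]+r*np.sin(q),z]) for q in t]);P=((P-[u0,v0]+.5)*sc).astype(int);cv2.polylines(b,[P],True,c,1)
  for lv in (-157,-165):
    d=np.array([np.cos(np.radians(lv)),np.sin(np.radians(lv))])
    P=np.array([wproj(ci,pos,rot,[*(np.array(xy)+d*r),.160]) for r in (.015,.044)]);P=((P-[u0,v0]+.5)*sc).astype(int);cv2.polylines(b,[P],True,(255,0,255),1)
cv2.imwrite('pics/w1a.png',a);cv2.imwrite('pics/w1b.png',b)
E
```

```text
(no output)
```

View pics/w1a.png

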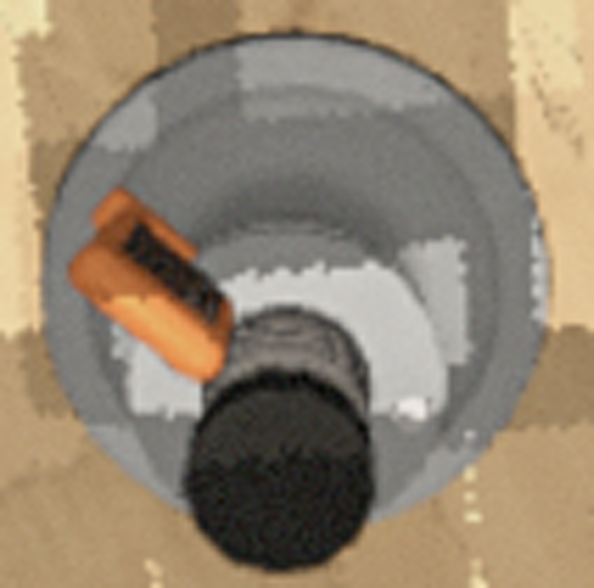

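View pics/w1b.png

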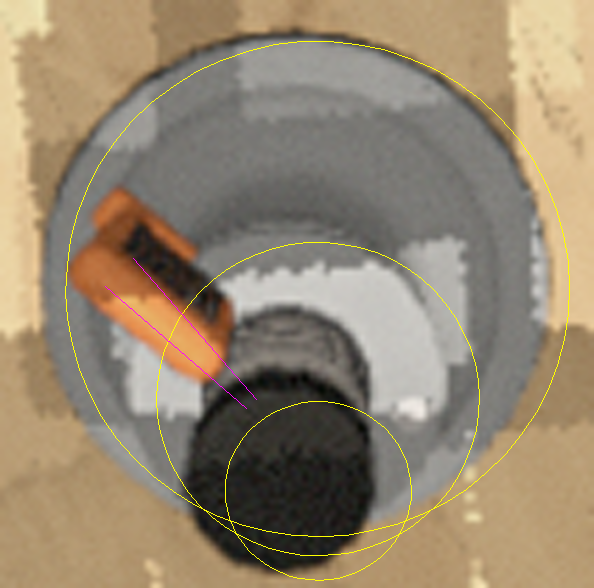

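```bash
python3 - <<'E'
from cell import *
from h import *
from scipy.optimize import least_squares
ci=camera_info('wrist');pos=current_position();rot=current_eef_rot()
f=lambda x,y:(262+x/5.6-.5,110+y/5.6-.5)
print('top',wonz(ci,pos,rot,*f(281,474),.172))
t=np.linspace(0,6.283,90)
def g(p):
    P=np.array([wproj(ci,pos,rot,[p[0]+.0625*np.cos(q),p[1]+.0625*np.sin(q),z]) for q in t for z in (0,.013)])
    return [P[:,0].min()-f(44,0)[0],P[:,0].max()-f(550,0)[0],P[:,1].min()-f(0,33)[1]]
r=least_squares(g,[.478,-.047]);print('base',r.x,r.fun)
# second view, rotated
move_ptp([.4775,-.0500,.26],[-90,0,30])
print(current_clock(),current_position(),current_eef_rot())
cv2.imwrite('pics/w2.png',snapshot('wrist')[:,:,::-1])
a=cv2.imread('pics/w2.png')[90:230,250:390];cv2.imwrite('pics/w2a.png',cv2.resize(a,None,fx=4.2,fy=4.2,interpolation=cv2.INTER_CUBIC))
E
```

```text
top [ 0.47386403 -0.05066159  0.172     ]
base [ 0.47494093 -0.05060867] [-1.19842752  1.19190966  0.07480221]
3.7083 [ 0.47765364 -0.04981976  0.26026987] [-9.00184412e+01 -1.65882630e-02  3.01698790e+01]
```

View pics/w2a.png

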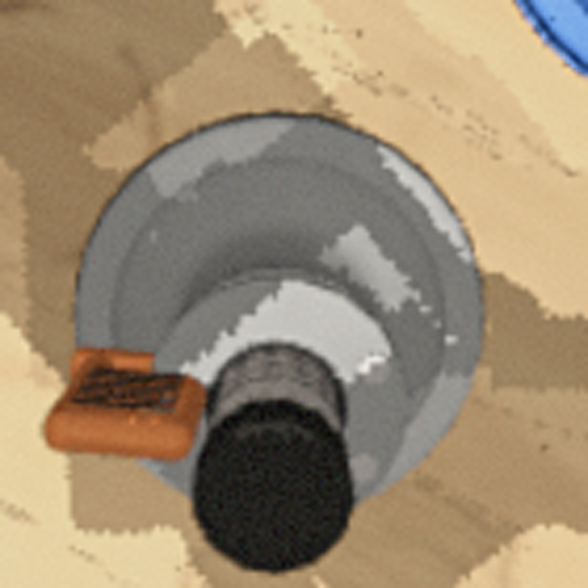

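```bash
python3 - <<'E'
from cell import *
from h import *
from scipy.optimize import least_squares
ci=camera_info('wrist');pos=current_position();rot=current_eef_rot()
f=lambda x,y:(250+x/4.2-.5,90+y/4.2-.5)
o2=wray(ci,pos,rot,*f(273,490))
print('top',wonz(ci,pos,rot,*f(273,490),.172))
t=np.linspace(0,6.283,90)
def g(p):
    P=np.array([wproj(ci,pos,rot,[p[0]+.0625*np.cos(q),p[1]+.0625*np.sin(q),z]) for q in t for z in (0,.013)])
    return [P[:,0].min()-f(75,0)[0],P[:,0].max()-f(484,0)[0],P[:,1].min()-f(0,113)[1]]
r=least_squares(g,[.478,-.047]);print('base',r.x,r.fun)
# width of top -> height
P=lambda z:np.ptp(np.array([wproj(ci,pos,rot,[.4750+.014*np.cos(q),-.0505+.014*np.sin(q),z]) for q in t])[:,0])*4.2
print([(z,P(z)) for z in (.166,.172,.178)])
# lever direction: wing top at z=.160 ends, centreline
for q in [(65,412),(195,425)]: 
    p=wonz(ci,pos,rot,*f(*q),.160);v=p[:2]-[.475,-.0505];print(p,np.hypot(*v),np.degrees(np.arctan2(v[1],v[0])))
E
```

```text
top [ 0.47398615 -0.05065552  0.172     ]
base [ 0.47452477 -0.05118176] [-1.11358696  1.11066515  0.07694191]
[(0.166, np.float64(153.2043339884252)), (0.172, np.float64(156.981513784802)), (0.178, np.float64(160.94230124261225))]
[ 0.434712   -0.06039084  0.16      ] 0.04148435193623668 -166.206488086496
[ 0.45701382 -0.05040176  0.16      ] 0.017986449281027068 179.68706375696098
```

```bash
python3 - <<'E'
from cell import *
from h import *
ci=camera_info('wrist');pos=current_position();rot=current_eef_rot()
f=lambda x,y:(250+x/4.2-.5,90+y/4.2-.5)
for q in [(50,430),(120,432),(200,434)]: 
    p=wonz(ci,pos,rot,*f(*q),.160);v=p[:2]-[.4743,-.0507];print(p,np.hypot(*v),np.degrees(np.arctan2(v[1],v[0])))
E
```

```text
[ 0.43383775 -0.06491184  0.16      ] 0.042885551420656136 -160.6468353282654
[ 0.44551974 -0.05860946  0.16      ] 0.029847327020146506 -164.63320218127004
[ 0.45865958 -0.0514491   0.16      ] 0.0156583503932496 -177.2578943235388
```

```bash
python3 - <<'E'
from cell import *
from h import *
move_ptp([.4743,-.0507,.24],[-90,0,65])
f0=current_wrist_force()
movel([.4743,-.0507,.135],v=.08)
print(current_clock(),current_position(),current_eef_rot(),f0,current_wrist_force())
cv2.imwrite('pics/w3.png',snapshot('wrist')[:,:,::-1])
a=np.hstack([snapshot('scene')[150:280,260:400],snapshot('side')[150:280,240:380]])[:,:,::-1]
cv2.imwrite('pics/s3.png',cv2.resize(a,None,fx=2.8,fy=2.8,interpolation=cv2.INTER_CUBIC))
E
```

```text
5.8667 [ 0.47450557 -0.05076508  0.135377  ] [-9.00453281e+01 -3.47880808e-03  6.49991628e+01] [ 0.51408964 -0.85093293 -0.4537482 ] [0.12334261 1.63345802 0.20821692]
```

View pics/w3.png

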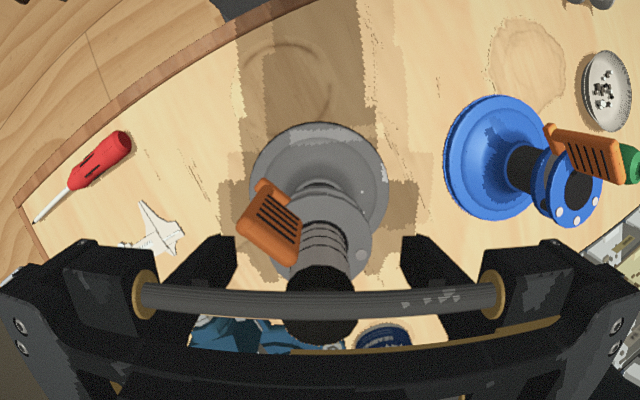

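View pics/s3.png

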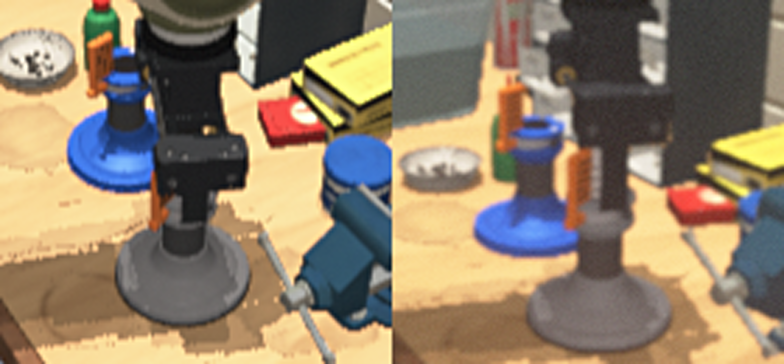

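```bash
python3 - <<'E'
from cell import *
from h import *
movel([.4743,-.0507,.135],[-90,0,76],v=.1)
print(current_clock(),current_eef_rot(),current_wrist_force())
command_gripper(0.02,15)
print(current_clock(),current_grip_width(),current_position(),current_wrist_force(),current_wrist_torque())
cv2.imwrite('pics/w4.png',snapshot('wrist')[:,:,::-1])
E
```

```text
6.3583 [-9.00124463e+01 -1.37874280e-03  7.58063914e+01] [0.7652528  0.3166765  0.11605041]
7.3 0.027643121110795373 [ 0.47432201 -0.05058602  0.13500211] [-0.33079655  0.97623857 -0.50231141] [ 0.2400778  -0.10301269 -0.00649473]
```

View pics/w4.png

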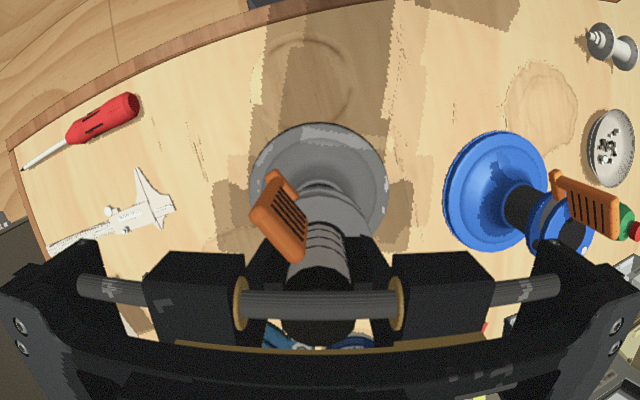

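```bash
python3 - <<'E'
from cell import *
from h import *
command_gripper(0.02,45)
z0=current_position()[2]
movel([.4743,-.0507,z0+.017],v=.05)
print(current_clock(),z0,current_grip_width(),current_position(),current_wrist_force())
w=snapshot('wrist')[:,:,::-1]; cv2.imwrite('pics/w5.png',w)
cv2.imwrite('pics/w5a.png',cv2.resize(w[110:270,230:400],None,fx=4.6,fy=3.7,interpolation=cv2.INTER_CUBIC))
d=snapshot('side')[:,:,::-1];cv2.imwrite('pics/d5a.png',cv2.resize(d[190:250,280:350],None,fx=8,fy=8,interpolation=cv2.INTER_CUBIC))
E
```

```text
8.0583 0.13501557025281546 0.027076252118435642 [ 0.47422322 -0.0507366   0.15210364] [-0.54503414 -0.64158951 -5.20323416]
```

View pics/w5a.png

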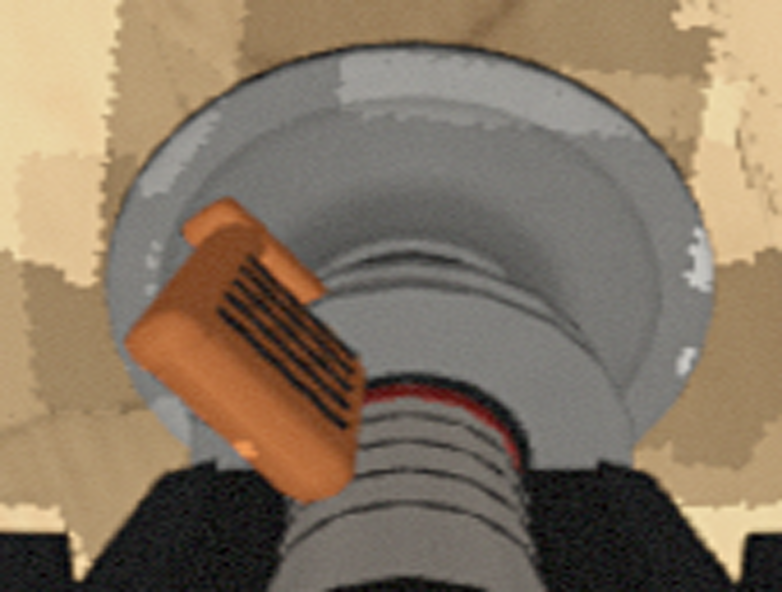

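View pics/d5a.png

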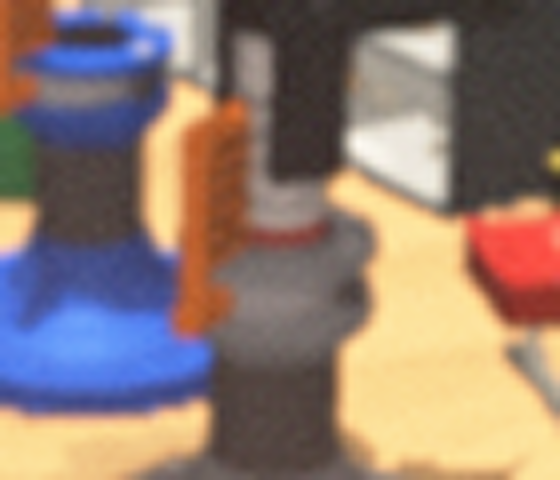

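```bash
python3 - <<'E'
from cell import *
from h import *
w=cv2.imread('pics/w5.png')
cv2.imwrite('pics/w5b.png',cv2.resize(w[180:250,290:350],None,fx=10,fy=8.5,interpolation=cv2.INTER_CUBIC))
ci=camera_info('wrist');pos=current_position();rot=current_eef_rot()
yaw=np.radians(rot[2]+90);c=np.array([.4743,-.0507]);n=c+.014*np.array([np.cos(yaw),np.sin(yaw)]);n2=c+.015*np.array([np.cos(yaw),np.sin(yaw)])
print('bore edge',wproj(ci,pos,rot,[*n2,.114])[1])
for z in np.arange(.108,.162,.002): print(round(z,3),round(wproj(ci,pos,rot,[*n,z])[1],2),end='; ')
E
```

```text
bore edge 212.04470272058595
0.108 210.35; 0.11 211.43; 0.112 212.54; 0.114 213.67; 0.116 214.83; 0.118 216.01; 0.12 217.21; 0.122 218.44; 0.124 219.7; 0.126 220.98; 0.128 222.3; 0.13 223.64; 0.132 225.02; 0.134 226.43; 0.136 227.87; 0.138 229.34; 0.14 230.85; 0.142 232.39; 0.144 233.98; 0.146 235.6; 0.148 237.26; 0.15 238.96; 0.152 240.71; 0.154 242.5; 0.156 244.33; 0.158 246.22; 0.16 248.15; 0.162 250.14;
```

View pics/w5b.png

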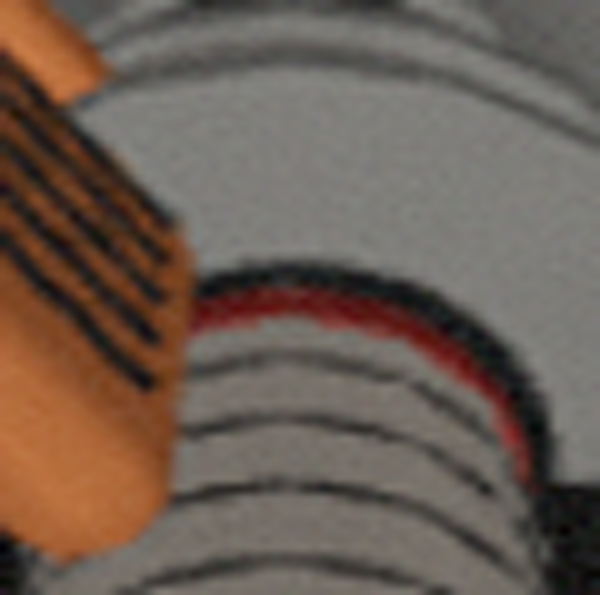

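```bash
python3 - <<'E'
from cell import *
from h import *
ci=camera_info('wrist');pos=current_position();rot=current_eef_rot()
yaw=np.radians(rot[2]+90);D=np.array([np.cos(yaw),np.sin(yaw)]);c=np.array([.4743,-.0507])
for r,z in [(.0625,0),(.0625,.013),(.0295,.114),(.0285,.114),(.015,.114),(.016,.114)]:
    print(r,z,wproj(ci,pos,rot,[*(c+D*r),z]).round(2))
w=cv2.imread('pics/w5.png')
cv2.imwrite('pics/w5c.png',cv2.resize(w[110:220,310:330],None,fx=10,fy=5.4,interpolation=cv2.INTER_CUBIC))
np.set_printoptions(linewidth=200)
for v in range(180,250): print(v,w[v,318:323].mean(0).astype(int), end=' | ')
E
```

```text
0.0625 0 [318.88 121.14]
0.0625 0.013 [318.91 121.72]
0.0295 0.114 [319.27 187.82]
0.0285 0.114 [319.27 189.52]
0.015 0.114 [319.25 212.04]
0.016 0.114 [319.25 210.41]
180 [78 79 79] | 181 [89 94 94] | 182 [114 118 118] | 183 [118 122 123] | 184 [106 110 112] | 185 [87 89 93] | 186 [78 81 81] | 187 [89 89 91] | 188 [115 119 120] | 189 [127 131 131] | 190 [126 129 131] | 191 [123 126 128] | 192 [123 126 128] | 193 [124 127 129] | 194 [123 127 128] | 195 [123 127 128] | 196 [122 127 129] | 197 [122 125 127] | 198 [123 126 128] | 199 [123 127 129] | 200 [121 125 128] | 201 [122 124 126] | 202 [123 126 128] | 203 [122 125 127] | 204 [121 125 126] | 205 [122 126 127] | 206 [122 126 127] | 207 [123 127 128] | 208 [125 127 130] | 209 [125 128 129] | 210 [91 95 95] | 211 [48 48 47] | 212 [34 33 30] | 213 [33 35 47] | 214 [37 38 88] | 215 [23 27 90] | 216 [30 35 98] | 217 [ 68  74 112] | 218 [ 99 106 120] | 219 [106 113 118] | 220 [106 113 119] | 221 [80 84 90] | 222 [77 82 86] | 223 [ 95 102 106] | 224 [105 113 118] | 225 [105 112 119] | 226 [104 112 118] | 227 [105 112 118] | 228 [83 89 94] | 229 [64 67 71] | 230 [ 95 102 107] | 231 [105 112 118] | 232 [105 111 117] | 233 [104 112 117] | 234 [103 110 116] | 235 [100 108 112] | 236 [79 83 88] | 237 [56 59 62] | 238 [ 98 104 109] | 239 [106 113 119] | 240 [105 113 119] | 241 [102 109 115] | 242 [103 109 116] | 243 [104 111 117] | 244 [105 112 118] | 245 [72 75 81] | 246 [70 75 78] | 247 [ 98 104 110] | 248 [105 113 119] | 249 [102 110 115] |
```

View pics/w5c.png

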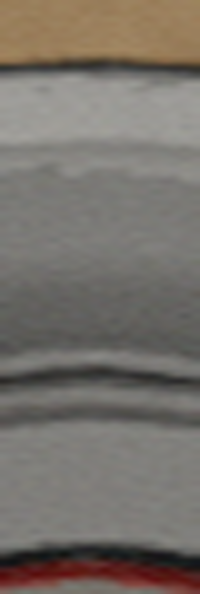

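```bash
cat >> h.py <<'E'
def pic(w,fn,box=(110,270,230,400)):
    a=w[box[0]:box[1],box[2]:box[3]];k=min(780/a.shape[1],590/a.shape[0])
    cv2.imwrite(fn,cv2.resize(a,None,fx=k,fy=k,interpolation=cv2.INTER_CUBIC))
E
python3 - <<'E'
from cell import *
from h import *
command_gripper(0.02,55)
movel([.4743,-.0507,.1529],[-90,0,76],v=.05)
dwell(.3)
f0=current_wrist_force();print(current_position(),f0,current_wrist_torque())
for yaw in (65,55,47):
    movel([.4743,-.0507,.1529],[-90,0,yaw],v=.1)
    print(round(current_clock(),2),yaw,current_eef_rot().round(2),current_position().round(4),(current_wrist_force()-f0).round(2),current_wrist_torque().round(3))
pic(snapshot('wrist')[:,:,::-1],'pics/w6a.png')
E
```

```text
[ 0.4743011  -0.05069429  0.15290323] [-0.32127681 -0.26867423 -4.60750406] [ 0.02816758 -0.01236676  0.02741778]
9.27 65 [-90.     0.    65.19] [ 0.4743 -0.0507  0.1529] [-0.01  0.11 -0.39] [-0.047  0.024  0.008]
9.59 55 [-9.005e+01  3.000e-02  5.529e+01] [ 0.4745 -0.0512  0.153 ] [ 1.72 -4.91  0.1 ] [-0.628 -0.137  0.138]
9.88 47 [-8.998e+01  7.000e-02  4.724e+01] [ 0.474  -0.0511  0.1529] [-1.3  -4.95 -0.38] [-0.694  0.25   0.147]
```

View pics/w6a.png

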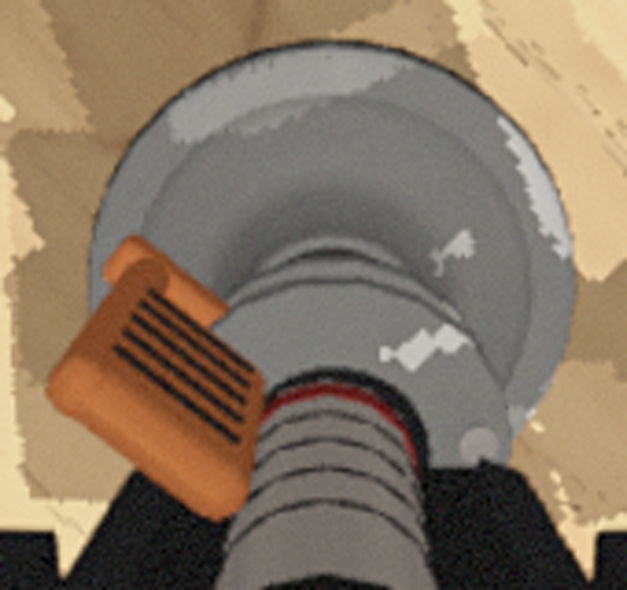

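```bash
python3 - <<'E'
from cell import *
from h import *
for yaw in (40,34,28,22,17,12):
    movel([.4743,-.0507,.1529],[-90,0,yaw],v=.1)
    F=current_wrist_force();T=current_wrist_torque()
    print(round(current_clock(),2),yaw,current_eef_rot().round(2),current_position().round(4),F.round(2),T.round(3))
    if np.linalg.norm(F[:2])>55: break
pic(snapshot('wrist')[:,:,::-1],'pics/w7a.png')
E
```

```text
10.21 40 [-8.997e+01  7.000e-02  4.023e+01] [ 0.4739 -0.0509  0.1528] [-2.79 -4.91 -3.46] [-0.567  0.261  0.075]
10.47 34 [-8.998e+01  8.000e-02  3.423e+01] [ 0.4738 -0.051   0.1529] [-3.26 -4.61 -4.03] [-0.574  0.287  0.193]
10.72 28 [-90.     0.09  28.24] [ 0.4738 -0.0511  0.1528] [-4.52 -5.93 -3.18] [-0.644  0.273  0.196]
10.98 22 [-90.02   0.11  22.26] [ 0.4737 -0.0513  0.1528] [-4.89 -6.74 -3.91] [-0.761  0.266  0.364]
11.23 17 [-90.06   0.12  17.27] [ 0.4737 -0.0515  0.1529] [ -6.75 -10.06  -2.98] [-1.075  0.399  0.501]
11.48 12 [-90.09   0.15  12.28] [ 0.4735 -0.0517  0.1529] [ -7.41 -10.84  -3.39] [-1.318  0.551  0.48 ]
```

View pics/w7a.png

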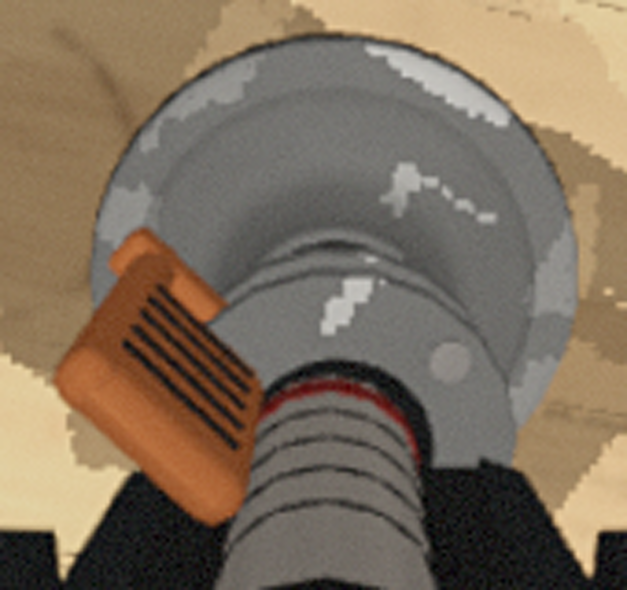

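```bash
python3 - <<'E'
from cell import *
from h import *
for yaw in (9,6,3,0,-2,-4,-6):
    movel([.4743,-.0507,.1529],[-90,0,yaw],v=.1)
    F=current_wrist_force();T=current_wrist_torque()
    print(round(current_clock(),2),yaw,current_eef_rot().round(2),current_position().round(4),F.round(2),T.round(3))
    if np.linalg.norm(F[:2])>35 or abs(T[2])>1.3: break
pic(snapshot('wrist')[:,:,::-1],'pics/w8a.png')
E
```

```text
11.78 9 [-90.14   0.16   9.31] [ 0.4734 -0.052   0.1529] [ -9.47 -13.4   -2.5 ] [-1.7    0.642  0.51 ]
12.03 6 [-90.22   0.19   6.34] [ 0.4733 -0.0526  0.1529] [-11.78 -15.71  -1.96] [-2.306  0.814  0.774]
12.28 3 [-90.29   0.21   3.39] [ 0.4731 -0.053   0.153 ] [-13.15 -19.    -1.66] [-2.898  1.044  0.999]
12.53 0 [-90.39   0.22   0.42] [ 0.473  -0.0536  0.153 ] [-14.2  -24.05  -1.39] [-3.514  1.384  1.223]
12.78 -2 [-90.44   0.23  -1.53] [ 0.4728 -0.054   0.1531] [-15.33 -26.31  -0.09] [-3.845  1.616  1.462]
```

View pics/w8a.png

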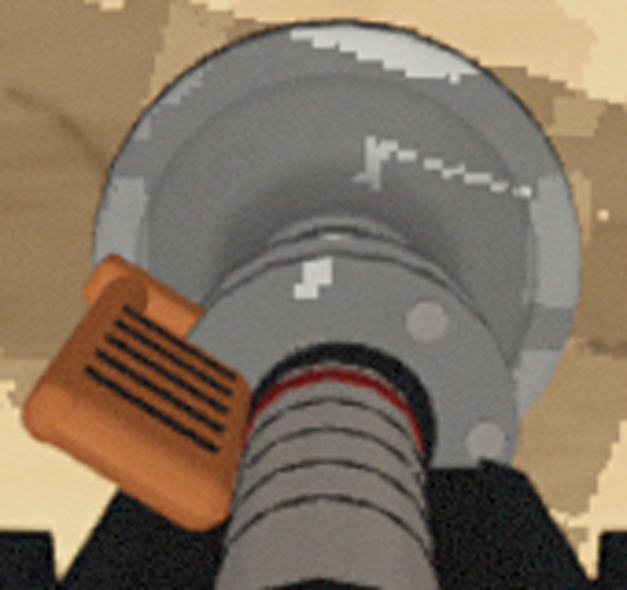

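```bash
python3 - <<'E'
from cell import *
from h import *
ci=camera_info('wrist');pos=current_position();rot=current_eef_rot()
k=3.6875;f=lambda x,y:(230+x/k-.5,110+y/k-.5)
base=np.array([.4743,-.0507])
for q in [(45,395),(125,445),(215,500)]:
    p=wonz(ci,pos,rot,*f(*q),.160);v=p[:2]-base;print(p.round(4),np.hypot(*v).round(4),np.degrees(np.arctan2(v[1],v[0])))
for lv in (154,150,146,160,165):
    d=np.array([np.cos(np.radians(lv)),np.sin(np.radians(lv))])
    print(lv,[((wproj(ci,pos,rot,[*(base+d*r),.16])-[230,110]+.5)*k).round() for r in (.015,.0295,.044)])
E
```

```text
[ 0.4393 -0.0262  0.16  ] 0.0427 144.96252739438637
[ 0.4485 -0.0327  0.16  ] 0.0315 145.09467407679165
[ 0.4589 -0.0401  0.16  ] 0.0187 145.45834071910954
154 [array([233., 529.]), array([123., 484.]), array([ 14., 436.])]
150 [array([236., 523.]), array([130., 470.]), array([ 22., 415.])]
146 [array([241., 516.]), array([137., 456.]), array([ 33., 395.])]
160 [array([229., 540.]), array([116., 505.]), array([  4., 468.])]
165 [array([226., 549.]), array([111., 523.]), array([ -1., 495.])]
```

```bash
python3 - <<'E'
from cell import *
from h import *
ci=camera_info('wrist')
k=3.6875;f=lambda x,y:(230+x/k-.5,110+y/k-.5)
base=np.array([.4743,-.0507])
def go(pos,rot,qs):
  for q in qs:
    p=wonz(ci,np.array(pos),np.array(rot),*f(*q),.160);v=p[:2]-base;print(p.round(4),np.hypot(*v).round(4),np.degrees(np.arctan2(v[1],v[0]))%360)
go([.4735,-.0517,.1529],[-90.09,.15,12.28],[(75,370),(140,425),(215,490)])
go([.474,-.0511,.1529],[-89.98,.07,47.24],[(70,375),(140,430),(220,490)])
# more push
for yaw in (-4,-6,-8):
    movel([.4743,-.0507,.1529],[-90,0,yaw],v=.1)
    F=current_wrist_force();T=current_wrist_torque()
    print(round(current_clock(),2),yaw,current_eef_rot().round(2),current_position().round(4),F.round(2),T.round(3))
    if np.linalg.norm(F[:2])>40 or abs(T[2])>2: break
pic(snapshot('wrist')[:,:,::-1],'pics/w9a.png')
E
```

```text
[ 0.4375 -0.0288  0.16  ] 0.0429 149.263145549316
[ 0.4462 -0.0339  0.16  ] 0.0328 149.15664448775797
[ 0.4564 -0.0402  0.16  ] 0.0207 149.64825511372513
[ 0.4314 -0.0539  0.16  ] 0.0431 184.26488758623657
[ 0.4418 -0.0527  0.16  ] 0.0325 183.44761772288888
[ 0.4538 -0.0511  0.16  ] 0.0205 181.0073420110862
13.08 -4 [-90.51   0.26  -3.54] [ 0.4726 -0.0545  0.1531] [-17.8  -28.14   1.  ] [-4.563  1.958  1.34 ]
13.33 -6 [-90.57   0.26  -5.5 ] [ 0.4724 -0.0548  0.1531] [-19.21 -30.85   1.33] [-4.871  2.208  1.605]
13.58 -8 [-90.64   0.28  -7.5 ] [ 0.4722 -0.0553  0.1531] [-22.12 -34.49   1.51] [-5.499  2.604  1.478]
```

View pics/w9a.png

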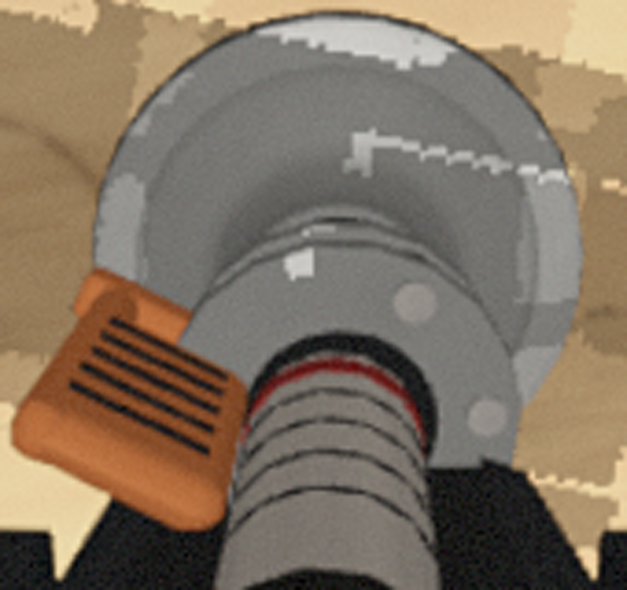

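```bash
python3 - <<'E'
from cell import *
from h import *
ci=camera_info('wrist')
k=3.6875;f=lambda x,y:(230+x/k-.5,110+y/k-.5)
base=np.array([.4743,-.0507])
def go(pos,rot,qs):
  for q in qs:
    p=wonz(ci,np.array(pos),np.array(rot),*f(*q),.160);v=p[:2]-base;print(p.round(4),np.hypot(*v).round(4),np.degrees(np.arctan2(v[1],v[0]))%360)
go(current_position(),current_eef_rot(),[(25,415),(110,462),(200,508)])
for yaw in (-2,4):
    movel([.4743,-.0507,.1529],[-90,0,yaw],v=.1)
    F=current_wrist_force();T=current_wrist_torque()
    print(round(current_clock(),2),yaw,current_eef_rot().round(2),current_position().round(4),F.round(2),T.round(3))
w=snapshot('wrist')[:,:,::-1];cv2.imwrite('pics/w10.png',w);pic(w,'pics/w10a.png')
d=snapshot('side')[:,:,::-1];pic(d,'pics/d10.png',(185,255,275,355))
E
```

```text
[ 0.4387 -0.0264  0.16  ] 0.0431 145.6897203985862
[ 0.4479 -0.0336  0.16  ] 0.0314 147.0799453677551
[ 0.4578 -0.041   0.16  ] 0.0192 149.4728433163567
13.89 -2 [-90.48   0.26  -1.57] [ 0.4726 -0.0544  0.153 ] [-18.65 -28.47  -0.29] [-4.494  1.862  0.924]
14.15 4 [-90.32   0.22   4.38] [ 0.4731 -0.0534  0.1529] [-14.02 -21.49  -1.78] [-3.338  1.157  0.613]
```

View pics/w10a.png

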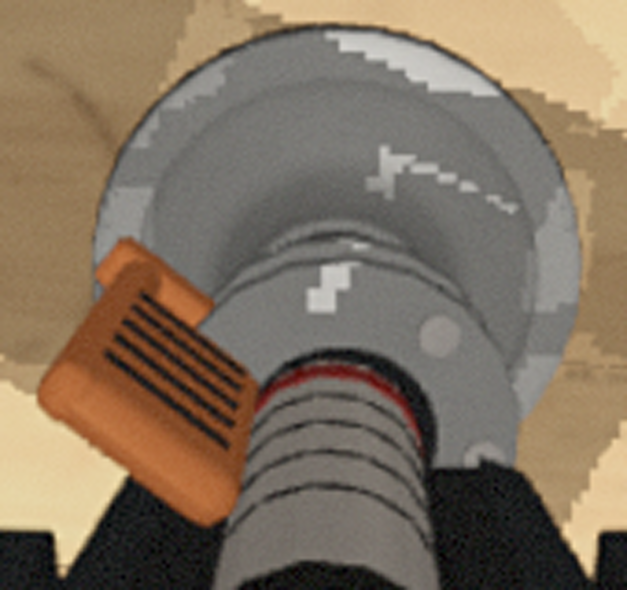

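View pics/d10.png

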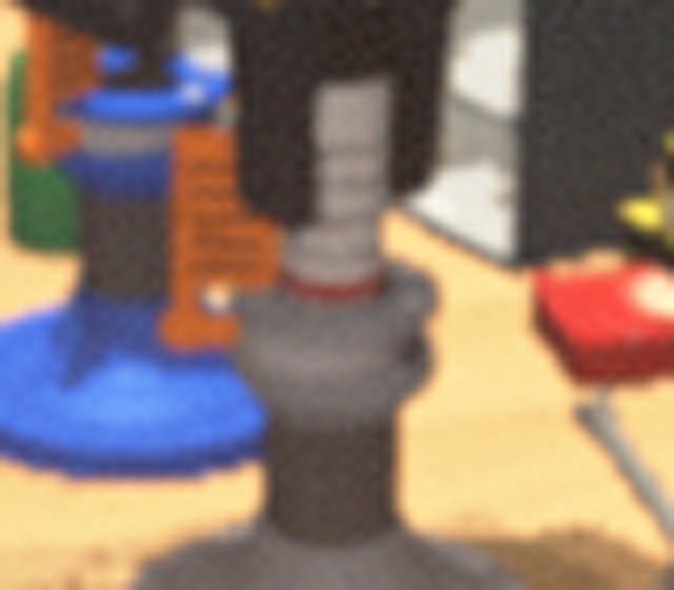

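```bash
python3 - <<'E'
from cell import *
from h import *
ci=camera_info('wrist');pos=current_position();rot=current_eef_rot()
k=3.6875;f=lambda x,y:(230+x/k-.5,110+y/k-.5)
base=np.array([.4743,-.0507])
for q in [(55,380),(128,437),(215,500)]:
    p=wonz(ci,pos,rot,*f(*q),.160);v=p[:2]-base;print(p.round(4),np.hypot(*v).round(4),np.degrees(np.arctan2(v[1],v[0]))%360)
yaw=np.radians(rot[2]+90);D=np.array([np.cos(yaw),np.sin(yaw)])
w=cv2.imread('pics/w10.png')
for v in range(203,250): print(v,w[v,318:323].mean(0).astype(int), end=' | ')
for off in (0,-.001,-.002):
  c=base+D*off
  print(off,[(round(z,3),wproj(ci,pos,rot,[*(c+D*.014),z])[1].round(1)) for z in np.arange(.110,.162,.005)])
print([wproj(ci,pos,rot,[*(base+D*r),z]).round(1) for r,z in [(.0625,.0),(.0295,.114),(.015,.114),(.016,.114)]])
print(current_grip_width())
E
```

```text
[ 0.4381 -0.027   0.16  ] 0.0432 146.82362940212582
[ 0.447  -0.0335  0.16  ] 0.0323 147.7829756731883
[ 0.4577 -0.0409  0.16  ] 0.0193 149.24688089264004
203 [121 124 125] | 204 [73 76 78] | 205 [27 26 26] | 206 [24 23 22] | 207 [42 46 53] | 208 [66 71 90] | 209 [35 37 91] | 210 [24 27 92] | 211 [ 30  33 107] | 212 [ 71  76 121] | 213 [107 114 120] | 214 [108 117 121] | 215 [107 115 121] | 216 [80 85 89] | 217 [65 70 74] | 218 [ 97 102 108] | 219 [107 115 120] | 220 [107 115 121] | 221 [107 113 120] | 222 [109 116 122] | 223 [ 89  96 103] | 224 [51 53 55] | 225 [85 91 97] | 226 [104 112 118] | 227 [108 115 121] | 228 [107 114 120] | 229 [107 115 121] | 230 [105 112 118] | 231 [ 95 101 108] | 232 [49 53 56] | 233 [80 86 90] | 234 [103 109 116] | 235 [107 114 120] | 236 [106 113 118] | 237 [106 113 120] | 238 [105 112 119] | 239 [108 116 122] | 240 [ 91  97 103] | 241 [56 59 63] | 242 [52 55 59] | 243 [105 112 118] | 244 [107 115 122] | 245 [106 113 119] | 246 [105 113 119] | 247 [105 112 118] | 248 [104 111 118] | 249 [107 114 119] | 0 [(np.float64(0.11), np.float64(204.2)), (np.floa
[... 684 characters left out ...]
.145), np.float64(228.4)), (np.float64(0.15), np.float64(232.5)), (np.float64(0.155), np.float64(236.8)), (np.float64(0.16), np.float64(241.4))]
-0.002 [(np.float64(0.11), np.float64(207.4)), (np.float64(0.115), np.float64(210.2)), (np.float64(0.12), np.float64(213.1)), (np.float64(0.125), np.float64(216.2)), (np.float64(0.13), np.float64(219.4)), (np.float64(0.135), np.float64(222.8)), (np.float64(0.14), np.float64(226.5)), (np.float64(0.145), np.float64(230.3)), (np.float64(0.15), np.float64(234.4)), (np.float64(0.155), np.float64(238.8)), (np.float64(0.16), np.float64(243.4))]
[array([321.1, 115.8]), array([322.4, 180.3]), array([322.3, 204.7]), array([322.3, 203.1])]
0.027386329152139184
```

```bash
python3 - <<'E'
from cell import *
from h import *
np.set_printoptions(linewidth=200,suppress=True)
p0=current_clock()
for n,box in (('side',(213,226,306,325)),('scene',(205,240,310,340))):
    im=np.mean([snapshot(n).astype(float) for _ in range(3)],0)
    cv2.imwrite(f'pics/{n}11.png',im[:,:,::-1]);pic(im[:,:,::-1].astype(np.uint8),f'pics/{n}11c.png',(180,290,270,380) if n=='side' else (180,280,280,370))
    r=(im[...,0]-im[...,1:].mean(2))
    print(n);print(r[box[0]:box[1],box[2]:box[3]].astype(int))
E
```

```text
side
[[108  94  60  24  17  17  19  19  19  20  18  17  17  27  67  70  63  63  64]
 [106  94  58  24  16  18  18  18  20  19  19  17  15  23  57  71  68  64  62]
 [110  92  53  22  17  16  17  17  18  18  16  16  16  22  40  59  69  71  70]
 [105  92  53  26  20  18  19  18  18  18  18  19  20  24  28  23  29  47  67]
 [106  93  57  41  35  28  23  21  22  22  23  25  32  32  29  14  10  16  28]
 [ 93  71  49  53  56  48  41  41  39  41  41  46  52  50  33  13   6   8   8]
 [ 53  34  24  39  54  65  66  70  69  68  67  63  57  48  25  13   8  10  10]
 [ 16  13  13  19  31  41  46  52  54  52  46  40  36  27  13  10  11  10  10]
 [  8   8   9  10  14  14  19  25  26  22  17  15  14  12   9   7  10  10   9]
 [ 10   8  10   9   9  10   9  11  11  10   9  10  10  11  10   9   9   7  11]
 [ 10  11   8   9  10   9   9  10   9  10  10   8  10  10  10   9   8   9  14]
 [ 11  10  10  10   9  10  10   8  10  10   9   9   9   9   9  10  11  11  17]
 [ 12  11  10  12  11  10  10  10  10   9  11  10  11   9  12  11  10  12  14]]
scene
[[80 89 92 ... 31 64 52]
 [63 74 78 ... 50 49 54]
 [73 76 90 ... 77 52 55]
 ...
 [ 2  3  3 ...  3  3  3]
 [ 2  3  3 ...  3  3  3]
 [ 2  3  3 ...  3  3  3]][ WARN:0@7.126] global loadsave.cpp:1063 imwrite_ Unsupported depth image for selected encoder is fallbacked to CV_8U.
```

View pics/side11c.png

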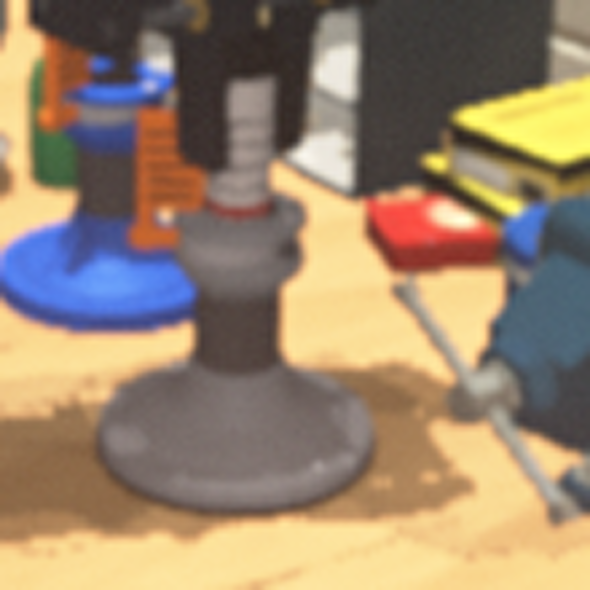

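View pics/scene11c.png

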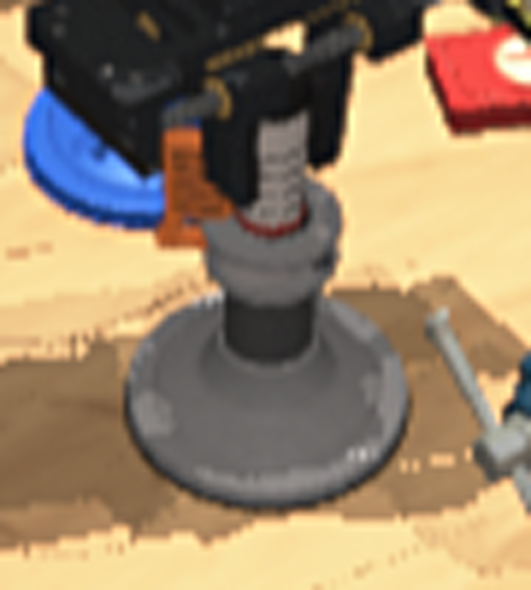

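```bash
python3 - <<'E'
from cell import *
from h import *
from scipy.optimize import least_squares
d=camera_info('side')
im=cv2.imread('pics/side0.png').astype(int)
print(im[268:282,313:317].mean(1).astype(int).tolist())
print(im[262,284:292].tolist(), im[262,336:344].tolist())
t=np.linspace(0,6.283,361)
for dv in (-.5,0,.5):
  L,R,B=250+229/6-.42,250+538/6-.42,180+572/6-.42+dv
  def f(p):
    q=np.array([proj(d,[p[0]+.0625*np.cos(a),p[1]+.0625*np.sin(a),z]) for z in (0,.013) for a in t])
    return [q[:,0].min()-L,q[:,0].max()-R,q[:,1].max()-B]
  r=least_squares(f,[.4788,-.0477]);c=r.x
  D=d['xyz'][:2]-c;D/=np.hypot(*D)
  print(c,r.fun,[(m,proj(d,[*(c+.014*D),.114+m/1000])[1].round(2)) for m in (0,1,2,3,4,5,6,7)])
E
```

```text
[[206, 210, 220], [215, 217, 226], [215, 219, 226], [187, 190, 201], [146, 149, 162], [121, 126, 140], [99, 104, 120], [84, 106, 138], [115, 171, 226], [145, 217, 252], [151, 223, 252], [152, 224, 252], [153, 225, 252], [152, 223, 251]]
[[143, 212, 249], [141, 215, 250], [143, 214, 251], [125, 181, 234], [118, 135, 166], [155, 157, 170], [189, 192, 205], [205, 207, 219]] [[213, 218, 224], [205, 206, 218], [167, 170, 183], [118, 143, 175], [116, 171, 223], [128, 196, 241], [137, 204, 244], [135, 201, 245]]
[ 0.48017373 -0.04398781] [-0.20119856  0.20270158 -0.04732485] [(0, np.float64(219.59)), (1, np.float64(219.19)), (2, np.float64(218.79)), (3, np.float64(218.38)), (4, np.float64(217.98)), (5, np.float64(217.57)), (6, np.float64(217.17)), (7, np.float64(216.76))]
[ 0.47899522 -0.04568394] [-0.25799903  0.25992704 -0.0606692 ] [(0, np.float64(219.95)), (1, np.float64(219.54)), (2, np.float64(219.14)), (3, np.float64(218.74)), (4, np.float64(218.33)), (5, np.float64(217.93)), (6, np.float64(217.52)), (7, np.float64(217.11))]
[ 0.47782216 -0.04737224] [-0.31478555  0.31713874 -0.07400326] [(0, np.float64(220.31)), (1, np.float64(219.9)), (2, np.float64(219.49)), (3, np.float64(219.09)), (4, np.float64(218.68)), (5, np.float64(218.28)), (6, np.float64(217.87)), (7, np.float64(217.46))]
```

```bash
python3 - <<'E'
from cell import *
from h import *
movel([.4743,-.0507,.1529],[-90,0,-1],v=.1); dwell(.5)
print(round(current_clock(),2),current_eef_rot().round(2),current_position().round(4),current_wrist_force().round(2),current_wrist_torque().round(3),current_grip_width())
w=snapshot('wrist')[:,:,::-1];cv2.imwrite('pics/w12.png',w);pic(w,'pics/w12a.png')
d=np.mean([snapshot('side').astype(float) for _ in range(3)],0)
r=d[...,0]-d[...,1:].mean(2);print(r[213:224,312:317].mean(1).astype(int))
E
```

```text
15.3 [-90.45   0.27  -0.62] [ 0.4727 -0.0542  0.1529] [-17.14 -26.54  -1.46] [-4.49   1.769  0.744] 0.027454049766573323
[19 19 17 18 21 41 67 53 24 11  9]
```

View pics/w12a.png

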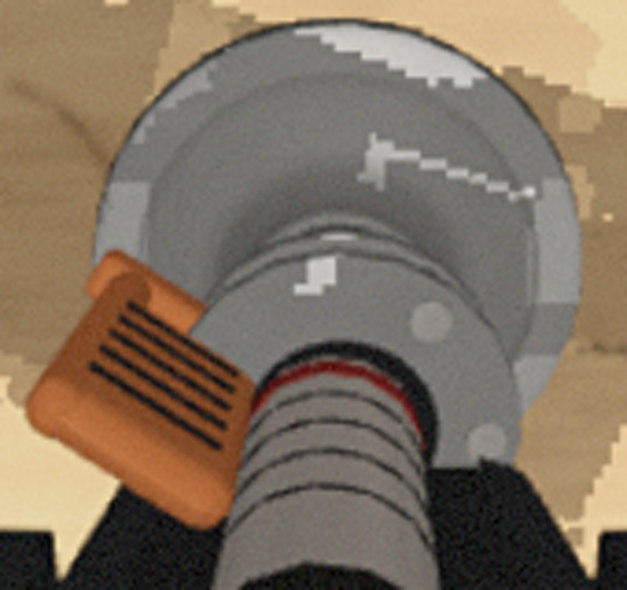

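```bash
python3 - <<'E'
from cell import *
print(job_done(), current_clock())
E
```

```text
the job is handed in; nothing more can be done
the job is handed in; nothing more can be done
```

I gripped the grey stand's leg from above and raised it about 18 mm until the whole red ring showed. I then turned the wrist clockwise with the leg in the grip, so a finger's side pushed the orange lever closed. I handed the job in at about 15.3 s, still gripping the leg (55 N commanded, opening 27.5 mm). No verdict is reported.

**Last checks:**
- **Ring height:** the side camera puts the ring's centre 2 to 3 mm above the rim. The wrist camera read about 4 mm, and up to 7 mm if the leg had not shifted sideways in the bore. An early two-camera estimate implied only about 0.5 mm. All of these lie within the window.
- **Lever:** it measured 145–149° in the world frame and did not move further when I turned the wrist on, so I take it to be at its stop. Its joint angle cannot be read directly. The images gave a travel of about 50°, slightly more than the possible 49°, which is measurement error.
- **Cam pressing on the leg:** I inferred this from the torque rising as the lever closed. I did not measure it directly.
- **Arm load:** the side load at the wrist was about 32 N, and the tool centre had been pushed about 3.5 mm sideways, against limits of 120 N at the wrist and 40 N for the arm or gripper body.
- **Other things on the bench:** nothing near them was touched, and none looked displaced in the pictures. I did not measure their positions again at the end.

**Disagreement between cameras:** the fixed cameras placed the stand about 6 mm from where the wrist camera did. I used the wrist camera's position, and closing the grip there produced almost no sideways force.

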